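Find the loose base bolt of the bearing press and hold its cap open

ROBOT

A 7-joint arm with a two-finger parallel gripper is mounted at the origin on the work surface. World frame = base frame: x ahead of the robot, y to its left, z up, the work surface at z = 0. Lengths are in m, angles in rad, forces in N, time in s.
With the tool pointing down it reaches from about 0.4 to 0.85 m from the base axis. Payload 4.5 kg.
Tool frame: the origin (TCP) lies midway between the tips of the shut fingers; the grasp point (between the pads) lies bot.hold_point_z behind it (bot.hold_point_z is the distance from the TCP to the grasp point, in m); z points along the fingers, y is the line along which they close (so a half turn about z gives the same grasp; the last joint's range is limited). The gripper opens to 85 mm and grips with 20 to 120 N. Pads are 22 mm wide; open, the fingers measure 114 mm over their backs; the gripper's body (76 mm by 85 mm) begins 54 mm behind the grasp point. The pads swing forward as they close: fully open they stand 13 mm farther back than shut.
Start: joints at [1.157, 0.689, -0.195, 1.565, 0.157, 0.902, -0.215], TCP at [0.271, -0.563, 0.231] pointing down, gripper open.
Joint ranges: [-3.01, 3.01], [-0.46, 2.08], [-1.47, 1.51], [0.13, 2.56], [-1, 4.14], [0.04, 2.09], [-2.66, 2.66]. Speed limits (rad/s): [2.57, 2.57, 3.14, 3.14, 3.14, 3.14, 3.14].

INTERFACE

Orientations are given as a unit quaternion [w, x, y, z].
In Python, from rig import monitor, cams, bot gives the robot as it stands.
- The arm moves only by the tool arm_command, never from a script. Its argument "moves" is a list that holds one entry, the list of rows, each a list of 7 numbers: the shift along the tool's x, y, z as a fraction of full scale, then the turn, a rotation vector about the tool's x, y, z as a fraction of full scale, then the opening, from -1 (shut) to 1 (fully open), so that 0 is half open. In form: [[[dx, dy, dz, rx, ry, rz, claw], ...]]. A call has 1 to 5 rows; each row shifts and turns the commanded pose from where the row before left it, along the tool's axes as they then stand; what a row does not reach is not made up. Full scale, the value 1, is 0.05 m for a shift and 0.1 rad for a turn. A row lasts 1/8 s, in which the tool goes at most 62.5 mm and 10.7 degrees, less where a joint would pass 70% of its speed; a pose out of reach is approached as far as the arm can. A call with a number of a shift or a turn outside -1 to 1 is refused whole. A call with a gripper value outside its range is refused whole. The fingers move at their own pace and stop on an object; the grip force is fixed at half the most. Time passes only in rows, so rows that do not move let the fingers close. It gives the time, the measured TCP pose, the force, the opening and the grip force at its end, in the units of the state.
- monitor.get_obs(): the state, without advancing time (a new reading comes with each control period).
- cams.snapshot(name): name is "scene" or "top" or "wrist"; returns the picture (480x640x3 uint8, red, green, blue); there is no depth.
- cams.get_calibration(name): a dict with "intrinsics" (3x3 intrinsics, pixels), "R" (3x3) and "t" (3): a world point X has camera coordinates R X + t; the wrist camera has in their place "T_tool_cam" (4x4, takes a point from camera to tool coordinates, whose origin is the TCP and whose axes are the flange's). Camera axes: x right, y down, z forward; pixel columns grow to the right and rows downward; lengths in m; the calibration is good to about 2 mm. A picture is of the moment at which its call begins: read the wrist's pose just before it. get_calibration takes no time and is no camera call.
- bot.hand_in(): hands the job in; it is judged then, once.
The state is a dict: "t": time; "q": joint angles; "joint_vel": joint speeds; "joint_efforts": joint torques, N m; "tool_pos": TCP position; "tool_rot": TCP orientation; "force": force on the tool from outside, world axes, zero at the start; "wrist_torque": the same for the moment, N m; "opening": opening from 0.0 (shut) to 1.0 (fully open); "finger_force": force on a finger pad.
Only numpy, scipy, OpenCV 4.12 (cv2) and the standard library are available. Lean on these libraries where they do the work, as an engineer would, in place of code of your own. Each camera call takes 0.05 s, during which the arm holds its last target. There are 200 camera calls.

TASK

The shop's bearing press creaks on its base: pull its lever right down to the stop and let it come back up, then tap the three base bolts to find the loose one - the one that sinks. Lift the yellow locking cap of that bolt by its black tab, well past half open, and finish while holding it up there so that a colleague can get a spanner on. Keep the caps of the tight bolts shut and do not push the other things on the bench about.

Things in the scene. Friction and masses are not known exactly. Their poses are not given: they have to be found in the camera images.
- press: blue cast-iron bench bearing press, fixed to the bench but standing in a different spot each time. Origin: on the bench, under its middle. Its x axis points to its back (away from the robot), y to its left, z up. In its frame: front flange 100 mm (x) by 290 mm (y), top 24 mm above the bench, centred at x=-115 mm; behind it a bed 150 mm wide of the same height back to x=150 mm; column 60 mm wide and head from x=10 to 145 mm, up to 235 mm high (ram top up to 270 mm)
- press_lever (a joint): sprung lever on the right side (-y) of the press: rad, 0 = at rest (rising 50 degrees toward the robot side), grows as it is pulled down, rigid stop at 1.0. The spring brings it back to 0 when released; about 3 N at the ball starts it and about 5 N holds it at the stop
- lever_ball (a point): centre of the dark red ball, 36 mm across, on the end of the lever, 165 mm from the pivot; free on all sides but where the 11 mm thick rod enters from the pivot
- lever_pivot (a point): pivot of the lever, which turns about the press's y axis; 165 mm from the ball, 185 mm above the bench
- bolt_left_top (a point): centre of the top face of the left base bolt: steel hexagon head 24 mm across, 16 mm above the flange at the start, standing up through the window of its locking cap. The three bolts stand in a row 85 mm apart along the front flange (left = the press's +y side) and look alike
- bolt_left (a joint): how far the left bolt has sunk, m: 0 at the start. A tight bolt does not yield (less than 1.5 mm under 20 N); the loose one sinks 7 mm into its bush under a push of about 2 N, meets its stop there and stays down. Exactly one of the three is loose, a different one each time
- tab_left (a point): grip point of the black pull tab of the left cap, 6 mm above the middle of the 36 mm high, 12 mm wide (across, along the press's y), 18 mm long upright tab; its top is 12 mm above this point. This point is 24 mm above the flange when shut, 33 mm in front (-x) of the bolt's axis. Free on both sides: neighbouring tabs are 85 mm apart
- cap_left (a joint): hinge of the left locking cap, a yellow 48 x 48 mm steel frame, 5 mm thick, lying round the bolt's head: rad, 0 = shut flat on the flange, grows as the tab side is lifted up and back, 1.6 = fully open. The hinge axis (parallel to the press's y) lies 24 mm behind (+x of) the bolt's axis and 3 mm above the flange; the tab's grip point is 57 mm in front of it and 21 mm above it when shut. A light spring shuts it when let go (about 0.8 N at the tab)
- bolt_middle_top (a point): centre of the top face of the middle base bolt: steel hexagon head 24 mm across, 16 mm above the flange at the start, standing up through the window of its locking cap. The three bolts stand in a row 85 mm apart along the front flange (left = the press's +y side) and look alike
- bolt_middle (a joint): how far the middle bolt has sunk, m: 0 at the start. A tight bolt does not yield (less than 1.5 mm under 20 N); the loose one sinks 7 mm into its bush under a push of about 2 N, meets its stop there and stays down. Exactly one of the three is loose, a different one each time
- tab_middle (a point): grip point of the black pull tab of the middle cap, 6 mm above the middle of the 36 mm high, 12 mm wide (across, along the press's y), 18 mm long upright tab; its top is 12 mm above this point. This point is 24 mm above the flange when shut, 33 mm in front (-x) of the bolt's axis. Free on both sides: neighbouring tabs are 85 mm apart
- cap_middle (a joint): hinge of the middle locking cap, a yellow 48 x 48 mm steel frame, 5 mm thick, lying round the bolt's head: rad, 0 = shut flat on the flange, grows as the tab side is lifted up and back, 1.6 = fully open. The hinge axis (parallel to the press's y) lies 24 mm behind (+x of) the bolt's axis and 3 mm above the flange; the tab's grip point is 57 mm in front of it and 21 mm above it when shut. A light spring shuts it when let go (about 0.8 N at the tab)
- bolt_right_top (a point): centre of the top face of the right base bolt: steel hexagon head 24 mm across, 16 mm above the flange at the start, standing up through the window of its locking cap. The three bolts stand in a row 85 mm apart along the front flange (left = the press's +y side) and look alike
- bolt_right (a joint): how far the right bolt has sunk, m: 0 at the start. A tight bolt does not yield (less than 1.5 mm under 20 N); the loose one sinks 7 mm into its bush under a push of about 2 N, meets its stop there and stays down. Exactly one of the three is loose, a different one each time
- tab_right (a point): grip point of the black pull tab of the right cap, 6 mm above the middle of the 36 mm high, 12 mm wide (across, along the press's y), 18 mm long upright tab; its top is 12 mm above this point. This point is 24 mm above the flange when shut, 33 mm in front (-x) of the bolt's axis. Free on both sides: neighbouring tabs are 85 mm apart
- cap_right (a joint): hinge of the right locking cap, a yellow 48 x 48 mm steel frame, 5 mm thick, lying round the bolt's head: rad, 0 = shut flat on the flange, grows as the tab side is lifted up and back, 1.6 = fully open. The hinge axis (parallel to the press's y) lies 24 mm behind (+x of) the bolt's axis and 3 mm above the flange; the tab's grip point is 57 mm in front of it and 21 mm above it when shut. A light spring shuts it when let go (about 0.8 N at the tab)
- wheel_a: cream skateboard wheel, 53 mm across, 34 mm high, standing on the press's bed; leave it alone (origin: centre of its underside)
- wheel_b: the same kind of wheel on the bench beside the bed; leave it alone (origin: centre of its underside)
- truck: skateboard truck with two teal wheels, 210 mm wide; leave it alone (origin: centre of its underside)
- skate_tool: orange and steel T-shaped skate tool, 130 mm long; leave it alone (origin: centre of its underside)
- spanner: open-ended spanner, 200 mm long, lying on the bench on the right of the press's bed; leave it alone (origin: centre of its underside)
- tray: red hardware tray 150 x 100 x 32 mm; leave it alone (origin: centre of its underside)
- bearing_jar: glass jar 60 mm across, 75 mm high; leave it alone (origin: centre of its underside)

How it is judged:
By the outcome, as a careful person would: the job done as asked, in the order asked, and still so for the second after the job is handed in, while the arm keeps its last pose, push and grip.
It also fails if it takes over 72 s, if anything falls off the work surface, if the arm or the gripper's body presses on something with over 40 N, if the wrist force passes 120 N, or if a joint passes its speed limit or range.

## Working session

There is one attempt and no reset: what is moved stays moved. The work goes in short steps, Python scripts to look and compute and a tool call to move; the robot and the scene stay as the last step left them, time stands still between calls to the robot, and variables do not carry over. Pictures are saved under pics/ and viewed, at most 10 in all, crops included, and the job is handed in when it is done.

Besides the shell and the picture viewer there is one more tool, called after "Request:" by a JSON object that holds its "fn" and its "kwargs", one argument or row to a line. arm_command: Moves the arm, as the interface text tells. Shift numbers are shares of 0.05 m and turn numbers shares of 0.1 rad, none past 1 either way. Its arguments: {"type":"object","properties":{"moves":{"type":"array"}},"required":["moves"]}

```bash
mkdir -p pics; ls; python3 - <<'E'
from rig import monitor,cams,bot
import cv2
o=monitor.get_obs();print(o,bot.hold_point_z)
for n in("scene","top"):
    cv2.imwrite(f"pics/{n}0.png",cams.snapshot(n)[:,:,::-1]);print(cams.get_calibration(n))
print(cams.get_calibration("wrist"))
E
```

```text
pics
{'t': 0.0, 'q': array([ 1.15682434,  0.69001098, -0.1944927 ,  1.56638423,  0.15731927,
        0.90251998, -0.21510727]), 'joint_vel': array([ 2.40405679e-04, -8.95810373e-04,  2.08364793e-03,  1.99779635e-04,
       -1.20872904e-04,  3.76326340e-04, -4.71461505e-06]), 'joint_efforts': array([ 1.05021647e-05, -5.39621937e+01, -1.26616348e+00, -1.58547574e+01,
        9.19713319e-03,  9.63688100e-03, -2.27758557e-05]), 'tool_pos': array([ 0.27024143, -0.56280215,  0.23045598]), 'tool_rot': array([-9.18104021e-04,  9.75032974e-01,  2.22058030e-01, -2.96504417e-04]), 'force': array([-1.18344831,  0.5302502 ,  0.30268197]), 'wrist_torque': array([ 0.02255561, -0.01190785, -0.00071319]), 'finger_force': 0.0, 'opening': 0.9969366904924547} 0.0187
{'intrinsics': array([[552.85247781,   0.        , 314.4094552 ],
       [  0.        , 552.85247781, 231.09926457],
       [  0.        ,   0.        ,   1.        ]]), 'R': array([[-0.5971313 ,  0.80210831,  0.00751422],
       [ 0.53578486,  0.40580276, -0.74044494],
       [-0.59696633, -0.43811685, -0.67207502]]), 't': array([ 0.3695903
[... 230 characters left out ...]
99992621,  0.00550195],
       [-0.99560092,  0.01027161, -0.09313056],
       [ 0.09306717, -0.00648644, -0.9956387 ]]), 't': array([-0.01894408,  0.5991086 ,  1.53910941])}
{'intrinsics': array([[422.09900818,   0.        , 325.41490008],
       [  0.        , 422.09900818, 240.45474952],
       [  0.        ,   0.        ,   1.        ]]), 'T_tool_cam': array([[-2.66093683e-04, -9.52567389e-01, -3.04327617e-01,
         7.83263373e-02],
       [ 9.99999700e-01, -4.74941738e-04,  6.12236280e-04,
        -1.20333587e-03],
       [-7.27734202e-04, -3.04327363e-01,  9.52567230e-01,
        -1.41628354e-01],
       [ 0.00000000e+00,  0.00000000e+00,  0.00000000e+00,
         1.00000000e+00]])}
```

View pics/scene0.png

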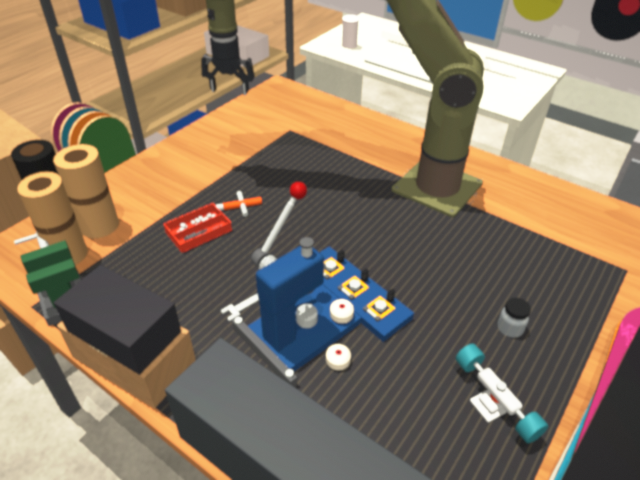

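View pics/top0.png

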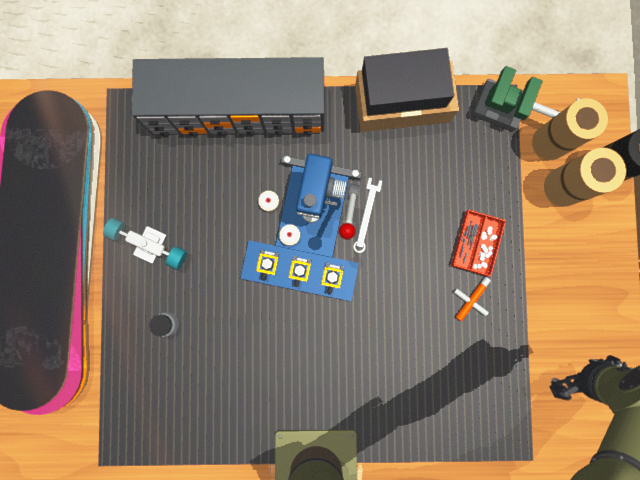

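```bash
cat > h.py <<'E'
import numpy as np,cv2
from scipy.optimize import least_squares
from scipy.spatial.transform import Rotation as Ro
from rig import monitor,cams,bot
def proj(n,X):
    c=cams.get_calibration(n);p=(c["R"]@np.atleast_2d(X).T).T+c["t"];p=p@c["intrinsics"].T;return p[:,:2]/p[:,2:]
def ray(n,uv,z):
    c=cams.get_calibration(n);d=c["R"].T@np.linalg.solve(c["intrinsics"],[*uv,1]);o=-c["R"].T@c["t"];return o+d*(z-o[2])/d[2]
def tri(uvs,x0=(.6,0,.1)):
    return least_squares(lambda X:np.concatenate([(proj(n,X)-uv)[0] for n,uv in uvs.items()]),x0)
def blobs(im,lo,hi,amin):
    m=cv2.inRange(cv2.cvtColor(im,cv2.COLOR_BGR2HSV),lo,hi)
    n,l,s,c=cv2.connectedComponentsWithStats(m);return [(s[i][:5].tolist(),c[i].round(1).tolist()) for i in range(1,n) if s[i][4]>=amin]
E
python3 - <<'E'
from h import *
for n,(x,y,w,h) in dict(scene=(230,170,200,180),top=(230,140,160,170)).items():
    im=cv2.imread(f"pics/{n}0.png")
    print(n,"yellow",[b for b in blobs(im,(20,110,110),(35,255,255),15) if x<b[1][0]<x+w and y<b[1][1]<y+h])
    print(n,"red",[b for b in blobs(im,(0,170,60),(6,255,255),30)+blobs(im,(174,170,60),(180,255,255),30)if x<b[1][0]<x+w and y<b[1][1]<y+h])
    cv2.imwrite(f"pics/{n}c.png",cv2.resize(im[y:y+h,x:x+w],None,fx=3,fy=3,interpolation=cv2.INTER_CUBIC))
a=cv2.imread("pics/scenec.png");b=cv2.imread("pics/topc.png");print(a.shape,b.shape)
E
```

```text
scene yellow [([325, 258, 18, 18, 86], [334.7, 267.9]), ([343, 277, 25, 19, 134], [355.0, 286.5]), ([368, 297, 27, 21, 152], [380.8, 307.0])]
scene red [([290, 181, 17, 18, 223], [297.8, 189.3])]
top yellow [([256, 254, 22, 21, 182], [266.8, 263.9]), ([289, 260, 22, 22, 181], [299.3, 270.3]), ([321, 267, 22, 21, 184], [332.0, 277.1])]
top red [([339, 223, 16, 16, 173], [346.8, 230.6])]
(540, 600, 3) (510, 480, 3)
```

View pics/topc.png

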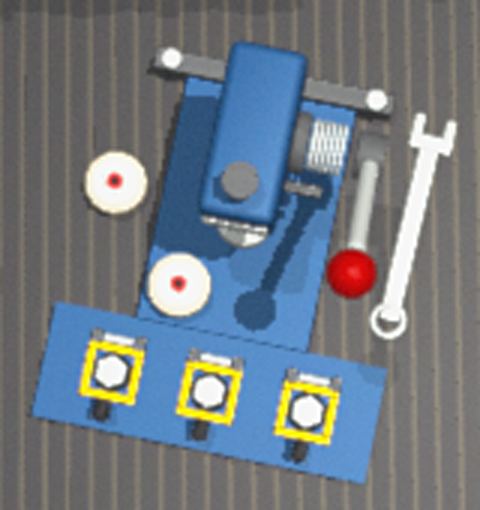

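View pics/scenec.png

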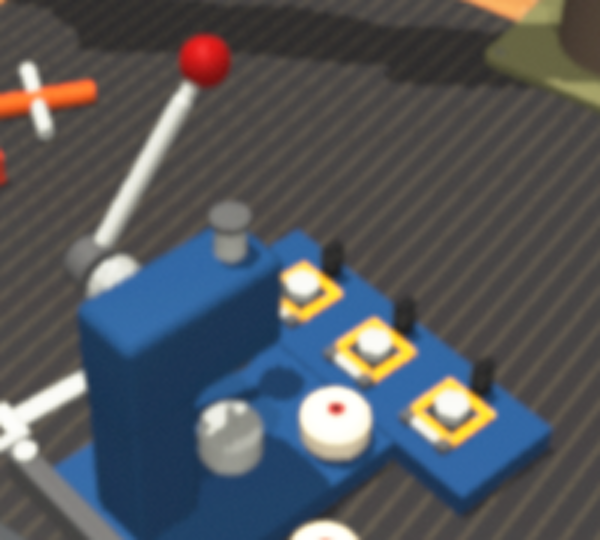

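```bash
python3 - <<'E'
from h import *
T=dict(top=[(267.2,263.5),(299.5,270.2),(332.2,276.8)],scene=[(380.8,304.2),(354.8,283.5),(330.8,264.5)])
def pts(p):
    y=np.array([-np.sin(p[2]),np.cos(p[2])]);return np.array([[*(p[:2]+k*.085*y),.040] for k in(1,0,-1)])
f=lambda p:np.concatenate([(proj(n,pts(p))-np.array(T[n])).ravel() for n in T])
r=least_squares(f,[.55,0,0]);print(r.x,r.fun.round(1));print(pts(r.x).round(4))
b=tri(dict(top=(346.8,230.6),scene=(297.8,189.3)),(.6,-.1,.3));print("ball",b.x,b.fun)
c,s=np.cos(r.x[2]),np.sin(r.x[2]);X=np.array([c,s]);Y=np.array([-s,c])
d=b.x[:2]-r.x[:2];print("ball in mid-bolt frame",d@X,d@Y)
for uv in[(248,241.3),(358,262.3),(353,300.5),(241.5,278.5)]:
    d=ray("top",uv,.024)[:2]-r.x[:2];print("corner",d@X,d@Y)
E
```

```text
[ 0.50631325  0.03541706 -0.2109584 ] [-1.1 -0.6 -0.6 -0.7 -0.5 -0.6 -0.2 -1.1 -0.1 -1.1 -0.2 -1.4]
[[ 0.5241  0.1185  0.04  ]
 [ 0.5063  0.0354  0.04  ]
 [ 0.4885 -0.0477  0.04  ]]
ball [ 0.57802194 -0.07539385  0.31244756] [ 0.22284087 -0.15686698  0.26539935  0.02750642]
ball in mid-bolt frame 0.09332245313238972 -0.09333870706944804
corner 0.04543228777422158 0.14366168605104293
corner 0.048778661662543896 -0.14443093441839316
corner -0.04947330262403022 -0.15078437188886584
corner -0.05128446361120227 0.13990257933113354
```

Request:
{"fn": "arm_command", "kwargs": {
  "moves": [
    [[0,0,-0.54,0,0,0.94,1],[0,0,-0.54,0,0,0.94,1],[0,0,-0.54,0,0,0.94,1],[0,0,-0.54,0,0,0.94,1],[0,0,-0.54,0,0,0.94,1]]
  ]
}}

```text
t: 0.72
tool_pos: [0.2705, -0.563, 0.3667]
tool_rot: [-0.0, 1.0, -0.013, -0.0]
force: [0.5, 0.3, -0.7]
opening: 1.001
finger_force: 0.0
```

Request:
{"fn": "arm_command", "kwargs": {
  "moves": [
    [[0,0,-0.54,0,0,0.94,1],[0,0,-0.54,0,0,0.94,1],[0.3,-0.8,0,0,0,0,1],[0.3,-0.8,0,0,0,0,1],[0.3,-0.8,0,0,0,0,1]]
  ]
}}

```text
t: 1.35
tool_pos: [0.3401, -0.4539, 0.4198]
tool_rot: [-0.0, 0.994, -0.105, -0.0]
force: [0.7, 0.4, -0.3]
opening: 1.002
finger_force: 0.0
```

Request:
{"fn": "arm_command", "kwargs": {
  "moves": [
    [[0.3,-0.8,0,0,0,0,1],[0.3,-0.8,0,0,0,0,1],[0.3,-0.8,0,0,0,0,1],[0.3,-0.8,0,0,0,0,1],[0.3,-0.8,0,0,0,0,1]]
  ]
}}

```text
t: 1.98
tool_pos: [0.4551, -0.2741, 0.4199]
tool_rot: [-0.0, 0.994, -0.105, -0.0]
force: [0.4, -0.2, 0.2]
opening: 1.003
finger_force: 0.0
```

```bash
cat >> h.py <<'E'
yaw=-.211
PX=np.array([np.cos(yaw),np.sin(yaw),0]);PY=np.array([-PX[1],PX[0],0]);MID=np.array([.5063,.0354,.04]);BALL=np.array([.578,-.0754,.3125])
def go(pos,tilt=0,verbose=1):
    "tool-frame shift (in units .05) & rotvec (units .1) from measured pose to TCP pos, tool y=-PY, tilted by tilt about it"
    o=monitor.get_obs();w,x,y,z=o["tool_rot"];R=Ro.from_quat([x,y,z,w]).as_matrix()
    G=np.column_stack([PX,-PY,[0,0,-1]])@Ro.from_rotvec([0,tilt,0]).as_matrix()
    print("t",round(o["t"],2),"pos",o["tool_pos"].round(4),"F",o["force"].round(1),"op",round(o["opening"],2),"ff",round(o["finger_force"],1))
    d=R.T@(np.array(pos)-o["tool_pos"]);print(" shift",(d/.05).round(2),"turn",(Ro.from_matrix(R.T@G).as_rotvec()/.1).round(2), "Gshift",(G.T@(np.array(pos)-o["tool_pos"])/.05).round(2))
E
python3 -c "
from h import *
go(BALL+[0,0,.12])"
```

```text
t 1.98 pos [ 0.4551 -0.2741  0.4199] F [ 0.4 -0.2  0.2] op 1.0 ff 0.0
 shift [ 1.57 -4.4  -0.25] turn [-0.    0.01  0.01] Gshift [ 1.57 -4.4  -0.25]
```

Request:
{"fn": "arm_command", "kwargs": {
  "moves": [
    [[0.31,-0.88,0,0,0,0,1],[0.31,-0.88,0,0,0,0,1],[0.31,-0.88,0,0,0,0,1],[0.31,-0.88,0,0,0,0,1],[0.31,-0.88,0,0,0,0,1]]
  ]
}}

```text
t: 2.6
tool_pos: [0.5768, -0.0752, 0.4198]
tool_rot: [0.0, 0.994, -0.105, -0.001]
force: [1.0, 0.5, -0.1]
opening: 0.999
finger_force: 0.0
```

```bash
python3 -c "
from h import *
go(BALL+[0,0,-.0245])
cv2.imwrite('pics/w1.png',cams.snapshot('wrist')[:,:,::-1])"
```

```text
t 2.6 pos [ 0.5768 -0.0752  0.4198] F [ 1.   0.5 -0.1] op 1.0 ff 0.0
 shift [ 0.03 -0.    2.64] turn [0.   0.01 0.01] Gshift [ 0.02 -0.    2.64]
```

View pics/w1.png

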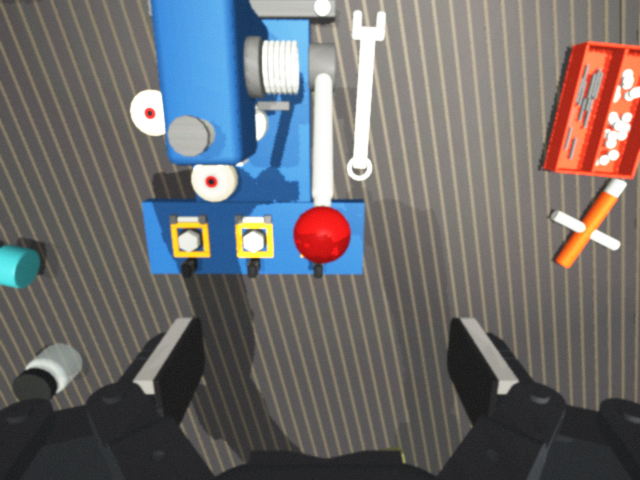

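The wrist view shows the ball at (322,235), centred between the fingers (mid column about 325), and the flange edge level, so the yaw is right. The next moves go down onto the ball and grip it.

Request:
{"fn": "arm_command", "kwargs": {
  "moves": [
    [[0,0,0.66,0,0,0,1],[0,0,0.66,0,0,0,1],[0,0,0.66,0,0,0,1],[0,0,0.66,0,0,0,1],[0,0,0,0,0,0,-1]]
  ]
}}

```text
t: 3.28
tool_pos: [0.5743, -0.0765, 0.2858]
tool_rot: [0.0, 0.994, -0.105, -0.003]
force: [-0.3, -0.2, 0.6]
opening: 0.816
finger_force: 0.0
```

Request:
{"fn": "arm_command", "kwargs": {
  "moves": [
    [[0,0,0,0,0,0,-1],[0,0,0,0,0,0,-1],[0,0,0,0,0,0,-1],[0,0,0,0,0,0,-1]]
  ]
}}

```text
t: 3.78
tool_pos: [0.5783, -0.0731, 0.2909]
tool_rot: [-0.002, 0.995, -0.104, 0.002]
force: [-0.6, 5.7, 3.9]
opening: 0.391
finger_force: 59.0
```

```bash
python3 -c "
from h import *
go(BALL+[0,0,-.0245])
p=BALL+.165*(np.cos(np.radians(50))*PX+np.sin(np.radians(50))*np.array([0,0,-1]))
L=lambda a:p+.165*(-np.cos(np.radians(50)-a)*PX+np.sin(np.radians(50)-a)*np.array([0,0,1]))
G=np.column_stack([PX,-PY,[0,0,-1]])
A=np.arange(0,1.11,.1);P=np.array([L(a) for a in A]);print((np.diff(P,axis=0)@G/.05).round(2))"
```

```text
t 3.77 pos [ 0.5783 -0.0731  0.2909] F [-0.6  5.7  3.9] op 0.39 ff 59.0
 shift [0.   0.05 0.06] turn [-0.05 -0.04  0.03] Gshift [0.   0.05 0.06]
[[-0.24  0.    0.22]
 [-0.22  0.    0.25]
 [-0.19  0.    0.27]
 [-0.16 -0.    0.29]
 [-0.14  0.    0.3 ]
 [-0.1   0.    0.31]
 [-0.07 -0.    0.32]
 [-0.04 -0.    0.33]
 [-0.01  0.    0.33]
 [ 0.03  0.    0.33]
 [ 0.06  0.    0.32]]
```

Request:
{"fn": "arm_command", "kwargs": {
  "moves": [
    [[-0.24,0,0.22,0,0,0,-1],[-0.22,0,0.25,0,0,0,-1],[-0.19,0,0.27,0,0,0,-1],[-0.16,0,0.29,0,0,0,-1],[-0.14,0,0.3,0,0,0,-1]]
  ]
}}

```text
t: 4.4
tool_pos: [0.533, -0.0633, 0.2243]
tool_rot: [-0.002, 0.995, -0.104, 0.004]
force: [1.0, 5.9, 6.1]
opening: 0.391
finger_force: 62.6
```

Request:
{"fn": "arm_command", "kwargs": {
  "moves": [
    [[-0.1,0,0.31,0,0,0,-1],[-0.07,0,0.32,0,0,0,-1],[-0.04,0,0.33,0,0,0,-1],[0,0,0.27,0,0,0,-1],[0,0,0.2,0,0,0,-1]]
  ]
}}

```text
t: 5.03
tool_pos: [0.5241, -0.0613, 0.1524]
tool_rot: [-0.002, 0.995, -0.103, 0.005]
force: [1.4, 6.0, 7.5]
opening: 0.39
finger_force: 65.6
```

```bash
python3 -c "
from h import *
p=BALL+.165*(np.cos(np.radians(50))*PX+np.sin(np.radians(50))*np.array([0,0,-1]))
a=np.radians(50)-1
go(p+.165*(-np.cos(a)*PX+np.sin(a)*np.array([0,0,1]))+[0,0,-.022])"
```

```text
t 5.03 pos [ 0.5241 -0.0613  0.1524] F [1.4 6.  7.5] op 0.39 ff 65.6
 shift [-0.04  0.05  0.19] turn [-0.05 -0.09  0.04] Gshift [-0.04  0.05  0.19]
```

Request:
{"fn": "arm_command", "kwargs": {
  "moves": [
    [[0,0,0.15,0,0,0,-1],[0,0,0.12,0,0,0,-1],[0,0,0,0,0,0,-1]]
  ]
}}

```text
t: 5.4
tool_pos: [0.5262, -0.0617, 0.1396]
tool_rot: [-0.002, 0.995, -0.103, 0.007]
force: [3.4, 4.6, 7.2]
opening: 0.391
finger_force: 66.1
```

Request:
{"fn": "arm_command", "kwargs": {
  "moves": [
    [[0,0,0.12,0,0,0,-1],[0,0,0,0,0,0,-1]]
  ]
}}

```text
t: 5.65
tool_pos: [0.5273, -0.0619, 0.1354]
tool_rot: [-0.002, 0.995, -0.104, 0.008]
force: [2.2, 3.9, 18.6]
opening: 0.391
finger_force: 69.7
```

Request:
{"fn": "arm_command", "kwargs": {
  "moves": [
    [[0,0,0.08,0,0,0,-1],[0,0,0,0,0,0,-1]]
  ]
}}

```text
t: 5.9
tool_pos: [0.5277, -0.062, 0.1332]
tool_rot: [-0.002, 0.995, -0.104, 0.009]
force: [-1.4, 4.6, 35.7]
opening: 0.396
finger_force: 73.2
```

Request:
{"fn": "arm_command", "kwargs": {
  "moves": [
    [[0,0,-0.3,0,0,0,-1],[0,0,-0.3,0,0,0,-1],[0.02,0,-0.33,0,0,0,-1],[0.07,0,-0.32,0,0,0,-1],[0.1,0,-0.31,0,0,0,-1]]
  ]
}}

```text
t: 6.52
tool_pos: [0.5267, -0.062, 0.2061]
tool_rot: [-0.002, 0.995, -0.102, -0.003]
force: [-8.3, 9.3, 6.2]
opening: 0.387
finger_force: 71.5
```

Request:
{"fn": "arm_command", "kwargs": {
  "moves": [
    [[0.14,0,-0.3,0,0,0,-1],[0.16,0,-0.29,0,0,0,-1],[0.19,0,-0.27,0,0,0,-1],[0.22,0,-0.25,0,0,0,-1],[0.22,0,-0.25,0,0,0,-1]]
  ]
}}

```text
t: 7.15
tool_pos: [0.574, -0.0721, 0.275]
tool_rot: [-0.002, 0.995, -0.103, -0.001]
force: [-8.3, 8.3, 10.8]
opening: 0.391
finger_force: 73.6
```

Request:
{"fn": "arm_command", "kwargs": {
  "moves": [
    [[0.08,0,-0.08,0,0,0,-1],[0,0,0,0,0,0,-1]]
  ]
}}

```text
t: 7.4
tool_pos: [0.5766, -0.0728, 0.2791]
tool_rot: [-0.003, 0.995, -0.105, -0.002]
force: [-9.1, 7.9, 11.3]
opening: 0.391
finger_force: 73.4
```

Request:
{"fn": "arm_command", "kwargs": {
  "moves": [
    [[0,0,0,0,0,0,1],[0,0,0,0,0,0,1],[0,0,0,0,0,0,1],[0,0,0,0,0,0,1],[0,0,0,0,0,0,1]]
  ]
}}

```text
t: 8.02
tool_pos: [0.5784, -0.077, 0.2767]
tool_rot: [0.0, 0.994, -0.105, -0.0]
force: [0.8, -0.1, -0.0]
opening: 0.999
finger_force: 0.0
```

Request:
{"fn": "arm_command", "kwargs": {
  "moves": [
    [[0,0,-0.7,0,0,0,1],[0,0,-0.7,0,0,0,1],[0,0,-0.7,0,0,0,1],[0,0,-0.5,0,0,0,1],[-0.5,0,0,0,0,0,1]]
  ]
}}

```text
t: 8.65
tool_pos: [0.5559, -0.0719, 0.4085]
tool_rot: [-0.0, 0.994, -0.105, 0.003]
force: [-0.4, 0.1, -0.5]
opening: 0.999
finger_force: 0.0
```

```bash
python3 -c "
from h import *
go(MID+.085*PY+[0,0,.1])
im=cams.snapshot('scene')[:,:,::-1].copy()
print(blobs(im,(0,170,60),(6,255,255),30)[:4])
for k in(1,0,-1): go(MID+k*.085*PY+[0,0,.1])"
```

```text
t 8.65 pos [ 0.5559 -0.0719  0.4085] F [-0.4  0.1 -0.5] op 1.0 ff 0.0
 shift [-1.45 -3.59  5.37] turn [-0.01 -0.05  0.  ] Gshift [-1.42 -3.59  5.37]
[([290, 182, 16, 17, 215], [297.7, 189.6]), ([164, 203, 68, 49, 1539], [197.7, 227.6])]
t 8.7 pos [ 0.5513 -0.071   0.4079] F [-4.1  0.6 -2.1] op 1.0 ff 0.0
 shift [-1.32 -3.59  5.36] turn [-0.    0.01  0.01] Gshift [-1.33 -3.59  5.36]
t 8.7 pos [ 0.5513 -0.071   0.4079] F [-4.1  0.6 -2.1] op 1.0 ff 0.0
 shift [-1.32 -1.89  5.36] turn [-0.    0.01  0.01] Gshift [-1.33 -1.89  5.36]
t 8.7 pos [ 0.5513 -0.071   0.4079] F [-4.1  0.6 -2.1] op 1.0 ff 0.0
 shift [-1.32 -0.19  5.36] turn [-0.    0.01  0.01] Gshift [-1.33 -0.19  5.36]
```

Request:
{"fn": "arm_command", "kwargs": {
  "moves": [
    [[-0.25,-0.72,0,0,0,0,-1],[-0.25,-0.72,0,0,0,0,-1],[-0.25,-0.72,0,0,0,0,-1],[-0.25,-0.72,0,0,0,0,-1],[-0.25,-0.72,0,0,0,0,-1]]
  ]
}}

```text
t: 9.32
tool_pos: [0.5303, 0.1185, 0.4066]
tool_rot: [0.0, 0.994, -0.105, -0.0]
force: [0.5, 0.4, 0.4]
opening: 0.001
finger_force: 0.0
```

Request:
{"fn": "arm_command", "kwargs": {
  "moves": [
    [[0,0,0.95,0,0,0,-1],[0,0,0.95,0,0,0,-1],[0,0,0.95,0,0,0,-1],[0,0,0.95,0,0,0,-1],[0,0,0.95,0,0,0,-1]]
  ]
}}

```text
t: 9.95
tool_pos: [0.5307, 0.1174, 0.1678]
tool_rot: [-0.0, 0.994, -0.105, 0.0]
force: [0.7, 0.0, 0.0]
opening: 0.0
finger_force: 0.0
```

```bash
python3 -c "
from h import *
go(MID+.085*PY+.004*PX+[0,0,.02])
cv2.imwrite('pics/w2.png',cams.snapshot('wrist')[:,:,::-1])"
```

```text
t 9.95 pos [0.5307 0.1174 0.1678] F [0.7 0.  0. ] op 0.0 ff 0.0
 shift [-0.06  0.01  2.16] turn [-0.   -0.01  0.01] Gshift [-0.05  0.01  2.16]
```

View pics/w2.png

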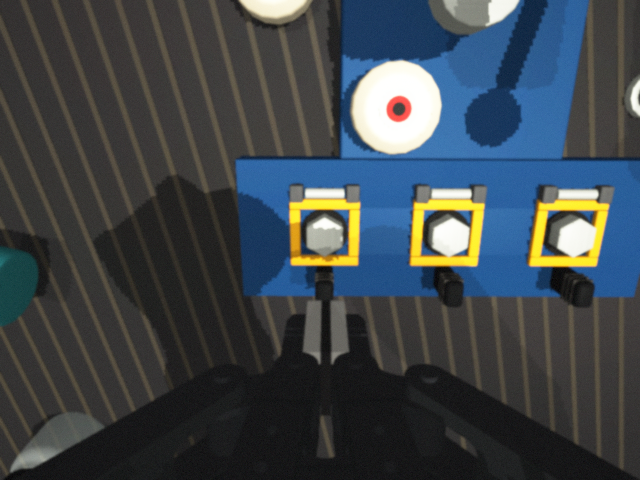

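The wrist view, now closer, shows the bolt tops at (325,233), (449,236) and (572,235). I'll use these to refine the press pose.

```bash
python3 -c "
from h import *
o=monitor.get_obs();w,x,y,z=o['tool_rot'];R=Ro.from_quat([x,y,z,w]).as_matrix()
c=cams.get_calibration('wrist');T=c['T_tool_cam'];K=c['intrinsics']
for uv in[(325,233),(449,236),(572,235)]:
    d=R@T[:3,:3]@np.linalg.solve(K,[*uv,1]);q=o['tool_pos']+R@T[:3,3];X=q+d*(.04-q[2])/d[2]
    print(X.round(4),((X-MID)@np.c_[PX,PY]).round(4))
"
```

```text
[0.5242 0.1177 0.04  ] [0.0003 0.0842]
[0.5051 0.0387 0.04  ] [-0.0018  0.003 ]
[ 0.4889 -0.0404  0.04  ] [-0.0012 -0.0778]
```

Request:
{"fn": "arm_command", "kwargs": {
  "moves": [
    [[-0.05,0,0.8,0,0,0,-1],[0,0,0.8,0,0,0,-1],[0,0,0.6,0,0,0,-1],[0,0,0.3,0,0,0,-1],[0,0,0,0,0,0,-1]]
  ]
}}

```text
t: 10.62
tool_pos: [0.528, 0.1179, 0.0441]
tool_rot: [0.0, 0.994, -0.105, -0.0]
force: [-0.2, -0.7, 0.5]
opening: -0.003
finger_force: 0.0
```

Request:
{"fn": "arm_command", "kwargs": {
  "moves": [
    [[0,0,0.08,0,0,0,-1],[0,0,0,0,0,0,-1]]
  ]
}}

```text
t: 10.88
tool_pos: [0.5285, 0.118, 0.0411]
tool_rot: [-0.0, 0.994, -0.105, 0.001]
force: [-0.0, -0.5, 0.5]
opening: 0.002
finger_force: 0.0
```

Request:
{"fn": "arm_command", "kwargs": {
  "moves": [
    [[0,0,0.06,0,0,0,-1],[0,0,0,0,0,0,-1]]
  ]
}}

```text
t: 11.12
tool_pos: [0.5287, 0.118, 0.0376]
tool_rot: [-0.0, 0.994, -0.105, 0.001]
force: [1.5, 0.2, 1.8]
opening: 0.001
finger_force: 0.8
```

Request:
{"fn": "arm_command", "kwargs": {
  "moves": [
    [[0,0,0.06,0,0,0,-1],[0,0,0,0,0,0,-1]]
  ]
}}

```text
t: 11.38
tool_pos: [0.5282, 0.118, 0.0342]
tool_rot: [-0.0, 0.994, -0.105, 0.0]
force: [1.3, 0.3, 1.4]
opening: 0.002
finger_force: 0.6
```

Request:
{"fn": "arm_command", "kwargs": {
  "moves": [
    [[0,0,0.06,0,0,0,-1],[0,0,0,0,0,0,-1]]
  ]
}}

```text
t: 11.62
tool_pos: [0.5282, 0.118, 0.0329]
tool_rot: [-0.0, 0.994, -0.105, 0.001]
force: [-2.0, -0.0, 18.1]
opening: -0.005
finger_force: 9.2
```

Request:
{"fn": "arm_command", "kwargs": {
  "moves": [
    [[0,0,0.05,0,0,0,-1],[0,0,0,0,0,0,-1]]
  ]
}}

```text
t: 11.88
tool_pos: [0.5283, 0.118, 0.0327]
tool_rot: [-0.0, 0.994, -0.105, 0.001]
force: [-6.1, -1.0, 40.1]
opening: -0.002
finger_force: 20.1
```

The left bolt gave way at about 1.5 N and met its stop after 7 mm. I'll tap the other two to confirm they're tight.

Request:
{"fn": "arm_command", "kwargs": {
  "moves": [
    [[0,0,-0.5,0,0,0,-1],[0,0,-0.5,0,0,0,-1],[0,0.85,0,0,0,0,-1],[0,0.85,0,0,0,0,-1],[0,0,0,0,0,0,-1]]
  ]
}}

```text
t: 12.5
tool_pos: [0.5081, 0.0299, 0.0784]
tool_rot: [0.002, 0.994, -0.108, -0.002]
force: [0.2, 0.6, -1.0]
opening: 0.001
finger_force: 0.0
```

Request:
{"fn": "arm_command", "kwargs": {
  "moves": [
    [[0,0,0.35,0,0,0,-1],[0,0,0.35,0,0,0,-1],[0,0,0,0,0,0,-1]]
  ]
}}

```text
t: 12.88
tool_pos: [0.5091, 0.0357, 0.0426]
tool_rot: [0.0, 0.995, -0.104, -0.002]
force: [-0.1, -0.0, -0.1]
opening: -0.001
finger_force: 0.0
```

Request:
{"fn": "arm_command", "kwargs": {
  "moves": [
    [[0,0,0.06,0,0,0,-1],[0,0,0.03,0,0,0,-1],[0,0,0,0,0,0,-1]]
  ]
}}

```text
t: 13.25
tool_pos: [0.5105, 0.0352, 0.0398]
tool_rot: [-0.0, 0.994, -0.105, 0.0]
force: [-1.3, 1.6, 2.6]
opening: 0.001
finger_force: 1.3
```

Request:
{"fn": "arm_command", "kwargs": {
  "moves": [
    [[0,0,-0.37,0,0,0,-1],[0,0,-0.37,0,0,0,-1],[0,0.85,0,0,0,0,-1],[0,0.85,0,0,0,0,-1],[0,0,0,0,0,0,-1]]
  ]
}}

```text
t: 13.88
tool_pos: [0.4911, -0.0531, 0.0765]
tool_rot: [0.002, 0.994, -0.108, -0.001]
force: [0.7, 0.5, -0.1]
opening: 0.001
finger_force: 0.0
```

Request:
{"fn": "arm_command", "kwargs": {
  "moves": [
    [[0,0,0.3,0,0,0,-1],[0,0,0.35,0,0,0,-1],[0,0,0,0,0,0,-1]]
  ]
}}

```text
t: 14.25
tool_pos: [0.4918, -0.0466, 0.0422]
tool_rot: [-0.0, 0.995, -0.104, -0.001]
force: [0.6, -1.0, -0.9]
opening: 0.0
finger_force: 0.0
```

Request:
{"fn": "arm_command", "kwargs": {
  "moves": [
    [[0,0,0.06,0,0,0,-1],[0,0,0.03,0,0,0,-1],[0,0,0,0,0,0,-1]]
  ]
}}

```text
t: 14.62
tool_pos: [0.4928, -0.0477, 0.0398]
tool_rot: [-0.0, 0.995, -0.105, 0.001]
force: [0.3, 1.7, 3.6]
opening: 0.0
finger_force: 1.6
```

Request:
{"fn": "arm_command", "kwargs": {
  "moves": [
    [[0,0,0.04,0,0,0,-1],[0,0,0,0,0,0,-1]]
  ]
}}

```text
t: 14.88
tool_pos: [0.4929, -0.0477, 0.0396]
tool_rot: [-0.0, 0.995, -0.105, 0.001]
force: [-3.4, 2.3, 24.6]
opening: 0.003
finger_force: 12.2
```

Request:
{"fn": "arm_command", "kwargs": {
  "moves": [
    [[0,0,-0.38,0,0,0,-1],[0,0,-0.4,0,0,0,-1],[0,-0.85,0,0,0,0,-1],[0,-0.85,0,0,0,0,-1],[0,0,0,0,0,0,-1]]
  ]
}}

```text
t: 15.5
tool_pos: [0.5115, 0.0397, 0.0766]
tool_rot: [-0.002, 0.995, -0.102, 0.001]
force: [-0.5, -0.6, 0.1]
opening: 0.005
finger_force: 0.0
```

Request:
{"fn": "arm_command", "kwargs": {
  "moves": [
    [[0,0,0.35,0,0,0,-1],[0,0,0.35,0,0,0,-1],[0,0,0.06,0,0,0,-1],[0,0,0.05,0,0,0,-1],[0,0,0,0,0,0,-1]]
  ]
}}

```text
t: 16.12
tool_pos: [0.5102, 0.0336, 0.0394]
tool_rot: [0.001, 0.994, -0.105, 0.001]
force: [-5.9, -0.1, 37.9]
opening: 0.001
finger_force: 19.1
```

Request:
{"fn": "arm_command", "kwargs": {
  "moves": [
    [[0,0,-0.9,0,0,0,-1],[0,0,-0.7,0,0,0,-1],[-0.37,-0.85,0,0,0,0,0],[-0.37,-0.85,0,0,0,0,0],[0,0,0,0,0,0,0]]
  ]
}}

```text
t: 16.75
tool_pos: [0.491, 0.1296, 0.1161]
tool_rot: [-0.001, 0.995, -0.102, -0.0]
force: [0.7, -0.7, 0.2]
opening: 0.5
finger_force: 0.0
```

```bash
python3 -c "
from h import *
go(MID+.085*PY-.033*PX+[0,0,.06])
go(MID+.085*PY-.033*PX+[0,0,-.008])
cv2.imwrite('pics/w3.png',cams.snapshot('wrist')[:,:,::-1])"
```

```text
t 16.75 pos [0.491  0.1296 0.1161] F [ 0.7 -0.7  0.2] op 0.5 ff 0.0
 shift [0.03 0.08 0.32] turn [-0.03  0.    0.07] Gshift [0.03 0.08 0.32]
t 16.75 pos [0.491  0.1296 0.1161] F [ 0.7 -0.7  0.2] op 0.5 ff 0.0
 shift [0.03 0.08 1.68] turn [-0.03  0.    0.07] Gshift [0.03 0.08 1.68]
```

View pics/w3.png

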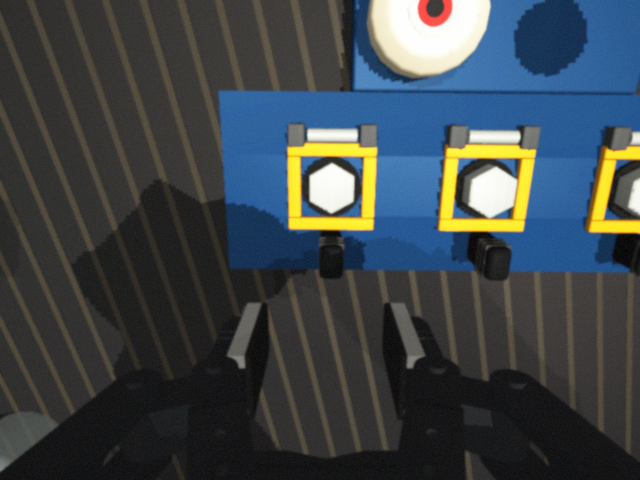

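The left tab (332,255) lies between the fingers (mid column about 326), and all three caps are still shut. The next moves go down and grip it.

Request:
{"fn": "arm_command", "kwargs": {
  "moves": [
    [[0.02,0,0.45,0,0,0,0],[0,0,0.45,0,0,0,0],[0,0,0.45,0,0,0,0],[0,0,0.3,0,0,0,0],[0,0,0,0,0,0,0]]
  ]
}}

```text
t: 17.42
tool_pos: [0.4923, 0.1239, 0.0325]
tool_rot: [0.001, 0.994, -0.106, -0.001]
force: [0.0, 0.2, 0.3]
opening: 0.499
finger_force: 0.0
```

```bash
python3 -c "
from h import *
go(MID+.085*PY-.033*PX+[0,0,-.008])"
```

```text
t 17.43 pos [0.4923 0.1239 0.0325] F [0.  0.2 0.3] op 0.5 ff 0.0
 shift [-0.02 -0.03  0.01] turn [ 0.02  0.01 -0.01] Gshift [-0.02 -0.03  0.01]
```

Request:
{"fn": "arm_command", "kwargs": {
  "moves": [
    [[0,0,0,0,0,0,-1],[0,0,0,0,0,0,-1],[0,0,0,0,0,0,-1],[0,0,0,0,0,0,-1]]
  ]
}}

```text
t: 17.92
tool_pos: [0.4935, 0.1264, 0.0341]
tool_rot: [-0.001, 0.995, -0.105, 0.001]
force: [0.1, 2.8, 6.4]
opening: 0.128
finger_force: 60.2
```

```bash
python3 -c "
from h import *
go(MID+.085*PY-.033*PX+[0,0,-.008])
o=monitor.get_obs();p=o['tool_pos']
# grip point relative hinge in (PX,z)
H=MID+.085*PY+.024*PX;H[2]=.027
g=np.array([(p-H)@PX,p[2]+.0187-.027]);print(g)
f=.5;n=10;th=np.linspace(0,1.25,n+1)
def tcp(t):
    c,s=np.cos(t),np.sin(t); q=np.array([g[0]*c+g[1]*s,-g[0]*s+g[1]*c])
    return q+.0187*np.array([-np.sin(f*t),-np.cos(f*t)])
for a,b in zip(th[:-1],th[1:]):
    d=tcp(b)-tcp(a);m=f*a
    print(np.round([b,(d@[np.cos(m),-np.sin(m)])/.05,(d@[-np.sin(m),-np.cos(m)])/.05,-f*(b-a)/.1],2))
"
```

```text
t 17.93 pos [0.4935 0.1264 0.0341] F [0.1 2.8 6.4] op 0.13 ff 60.2
 shift [-0.03  0.03  0.04] turn [-0.02 -0.02  0.01] Gshift [-0.03  0.03  0.04]
[-0.05554006  0.02581207]
[ 0.12  0.05 -0.14 -0.62]
[ 0.25  0.06 -0.13 -0.62]
[ 0.38  0.07 -0.13 -0.62]
[ 0.5   0.07 -0.12 -0.62]
[ 0.62  0.08 -0.11 -0.62]
[ 0.75  0.09 -0.11 -0.62]
[ 0.88  0.09 -0.1  -0.62]
[ 1.    0.1  -0.09 -0.62]
[ 1.12  0.11 -0.08 -0.62]
[ 1.25  0.11 -0.08 -0.62]
```

Request:
{"fn": "arm_command", "kwargs": {
  "moves": [
    [[0.05,0,-0.14,0,-0.62,0,-1],[0.06,0,-0.13,0,-0.62,0,-1],[0.07,0,-0.13,0,-0.62,0,-1],[0.07,0,-0.12,0,-0.62,0,-1],[0,0,0,0,0,0,-1]]
  ]
}}

```text
t: 18.55
tool_pos: [0.5059, 0.1236, 0.0572]
tool_rot: [-0.014, 0.987, -0.105, -0.125]
force: [-0.8, 3.9, -4.4]
opening: 0.126
finger_force: 59.6
```

Request:
{"fn": "arm_command", "kwargs": {
  "moves": [
    [[0.08,0,-0.11,0,-0.62,0,-1],[0.09,0,-0.11,0,-0.62,0,-1],[0.09,0,-0.1,0,-0.62,0,-1],[0.1,0,-0.09,0,-0.62,0,-1],[0,0,0,0,0,0,-1]]
  ]
}}

```text
t: 19.18
tool_pos: [0.5257, 0.1194, 0.0707]
tool_rot: [-0.026, 0.963, -0.101, -0.25]
force: [-6.4, 4.4, -1.4]
opening: 0.13
finger_force: 59.4
```

Request:
{"fn": "arm_command", "kwargs": {
  "moves": [
    [[0.11,0,-0.08,0,-0.62,0,-1],[0.11,0,-0.08,0,-0.62,0,-1],[0,0,0,0,0,0,-1]]
  ]
}}

```text
t: 19.55
tool_pos: [0.5386, 0.1166, 0.0731]
tool_rot: [-0.033, 0.945, -0.099, -0.31]
force: [-7.6, 3.5, 4.1]
opening: 0.128
finger_force: 61.2
```

```bash
python3 -c "
from h import *
o=monitor.get_obs();w,x,y,z=o['tool_rot'];R=Ro.from_quat([x,y,z,w]).as_matrix()
H=MID+.085*PY+.024*PX;H[2]=.027
q=o['tool_pos']-.0187*R[:,2]-H;a=np.array([q@PX,q[2]]);print(a,np.hypot(*a),'theta',np.arctan2(a[1],-a[0])-np.arctan2(.0258,.0555),o['force'],o['opening'],o['q'])
im=cams.snapshot('scene')[:,:,::-1];im2=cams.snapshot('top')[:,:,::-1]
cv2.imwrite('pics/f.png',np.hstack([cv2.resize(im[170:370,220:420],(400,400)),cv2.resize(im2[140:340,220:420],(400,400))]))"
```

```text
[0.00167533 0.06116558] 0.0611885242072101 theta 1.1630329197584321 [-7.63069802  3.53767322  4.13449432] 0.12847826745423782 [-0.01508263  1.12323649 -0.33514508  1.29117928  0.03292728  1.33488801
 -2.05238184]
```

View pics/f.png

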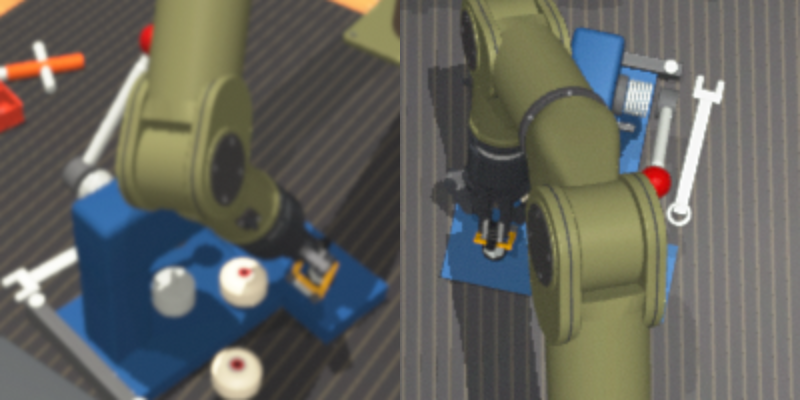

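The yellow frame stands up, gripped by the tab at about 1.16 rad. The lever is at rest (ball at (347,231) in the top view, as at the start), and the wheels and spanner that can be seen haven't moved.

Request:
{"fn": "arm_command", "kwargs": {
  "moves": [
    [[0,0,0,0,0,0,-1],[0,0,0,0,0,0,-1],[0,0,0,0,0,0,-1]]
  ]
}}

```text
t: 20.02
tool_pos: [0.5385, 0.1166, 0.0731]
tool_rot: [-0.032, 0.945, -0.099, -0.309]
force: [-7.4, 4.1, 1.0]
opening: 0.128
finger_force: 60.9
```

```bash
python3 -c "
from rig import bot
print(bot.hand_in())"
```

```text
the job is handed in; nothing more can be done
None
```

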